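# Fetch the rolling pin from the half-open drawer

### The arm

A 6-joint arm with a two-finger parallel gripper is mounted at the origin on the work surface. World frame = base frame: x ahead of the robot, y to its left, z up, the work surface at z = 0. Lengths are in m, angles in rad, forces in N, time in s.
With the tool pointing down it reaches from about 0.325 to 0.75 m from the base axis. Payload 7.6 kg.
Tool frame: the origin (TCP) lies at the very end of the fingers, on their centre line; the grasp point (between the pads) lies 19 mm behind it; z points along the fingers, y is the line along which they close (so a half turn about z gives the same grasp; the last joint's range is limited). The gripper opens to 85 mm and grips with 20 to 120 N. Pads are 22 mm wide; open, the fingers measure 114 mm over their backs; the gripper's body (76 mm by 85 mm) begins 54 mm behind the grasp point. The pads swing forward as they close: fully open they stand 13 mm farther back than shut.
Start: joints at [-0.07, 0.052, 1.401, -0, 1.689, -0.07], TCP at [0.525, 0, 0.231] pointing down, gripper open.
Joint ranges: [-2.9, 2.9], [-0.91, 2.17], [0.12, 2.37], [-1.06, 4.2], [0.26, 2.73], [-2.93, 2.93]. Speed limits (rad/s): [2.57, 2.57, 3.01, 3.14, 3.14, 3.14].

### API

Orientations are given as a unit quaternion [w, x, y, z].
In Python, from bench import arm gives the robot as it stands.
- The arm moves only by the tool send_rows, never from a script. Its argument "rows" is a list that holds one entry, the list of rows, each a list of 4 numbers: the shift along the tool's x, y, z in units of 30 mm (1.0 is 30 mm), then the turn about the tool's z in rad. In form: [[[dx, dy, dz, twist], ...]]. A call has exactly 10 rows; each row shifts and turns the commanded pose from where the row before left it, along the tool's axes as they then stand; what a row does not reach is not made up. A row lasts 1/12 s, in which the tool goes at most 41.7 mm and 7.16 degrees, less where a joint would pass 70% of its speed; a pose out of reach is approached as far as the arm can. A call is refused whole if a number of a shift passes 1 or a number of a turn 0.125, either way. A call with a gripper value outside its range is refused whole. "claw" is the finger opening in mm, from 0 to 85.4, set as the call begins (left out, the last holds). The fingers move at their own pace and stop on an object; "squeeze" is the grip in N (left out, the last holds). Time passes only in rows, so rows that do not move let the fingers close, or fill a call up. It gives the time, the measured TCP pose, the force, the opening and the grip force at its end, in the units of the state.
- arm.sense(): the state, without advancing time (a new reading comes with each control period).
- arm.read_camera(name): name is "scene" or "side" or "wrist"; returns a dict with "frame" (384x512x3 uint8, red, green, blue), "range_z" (384x512 float32, m along the optical axis (not along the pixel's ray), 0 where there is no reading), "vertical_fov" (degrees; the focal length in pixels is half the picture's height over the tangent of half this angle, whatever the lens; pixels are square), "cx", "cy" (the principal point, pixels), "pose" (4x4, takes a point from camera to world coordinates). Camera axes: x right, y up, looking along -z (the intrinsics and any distortion apply to the point x, -y, -z); pixel columns grow to the right and rows downward; lengths in m; the calibration is good to about 2 mm. A picture is of the moment at which its call begins.
- arm.finish_job(): hands the job in; it is judged then, once.
Trained networks look in a picture, given as the dict that the camera call returned (one of the last four; its "shot" number tells which), for a name from the list of things; names that differ only in an ending like _2 or _b are one class to them, and where a whole thing is asked for, a point or a joint stands for the part that bears it (a point fixed in the world has none). Each returns a list of dicts, best first, with "conf" (0 to 1); they miss things now and then, are a little off and sometimes report something else, mostly with a low value. They report only what shows in the picture. A call takes as long as a camera call. They do not tell look-alikes from the thing itself.
- arm.look_for(picture, target): "at" ([column, row] in pixels, amid what is visible of it).
The state is a dict: "time_s": time; "q": joint angles; "qvel": joint speeds; "joint_efforts": joint torques, N m; "tool_pos": TCP position; "ee_rot": TCP orientation; "wrist_force": force on the tool from outside, world axes, zero at the start; "moment": the same for the moment, N m; "grip_width": opening from 0.0 (shut) to 1.0 (fully open); "grasp_force": force on a finger pad.
Only numpy, scipy, OpenCV 4.12 (cv2) and the standard library are available. Lean on these libraries where they do the work, as an engineer would, in place of code of your own. Each camera call takes 0.05 s, during which the arm holds its last target. There are 200 camera calls.

### The job

First push the big tub candle that stands in front of the open drawer across the counter until it stands wholly on its round cork mat. Then take the rolling pin, which is longer than the gap of the drawer that opens only partway, tilt it and draw it out slantwise, and finish holding it still in the gripper, the whole pin a good few centimetres higher than the top panel of the drawer unit and touching nothing but the gripper; do not put it down or let go. Keep the candle upright and leave the red cup where it is.

Things in the scene. Friction and masses are not known exactly. Their poses are not given: they have to be found in the camera images.
- unit: Low dark-wood drawer unit, fixed; 360 mm deep (x), 250 wide (y), 145 high. Origin: centre of its underside, on the counter. Its front (its own -x side, where the drawer comes out) faces roughly the robot's right. Top panel 20 mm thick, underside at 125 mm; side walls 15 mm. Three saucers on top, centred 100 mm behind the unit's middle, up to 163 mm high.
- mouth (a point): Middle of the front lower edge of the unit's top panel: unit x = -180 mm, 125 mm above the counter. All deeper in (unit x > -180 mm) is roofed by the top panel; the drawer is open above only from here to its front board. Axes as unit.
- drawer (a joint): Drawer opening, m: 0 shut, 0.2 at its stop (starts within 10 mm of it); about 4 N to slide. Inside 200 mm wide, 345 long, floor 16 mm above the counter; side walls 8 mm thick, up to 90 mm; front board 15 mm thick, 250 wide, up to 100 mm above the counter, its inner face at unit x = -0.180 - value. A steel knob sticks 18 mm out of the front board's middle.
- pin: Plain beech rolling pin: straight round rod 300 mm long, 36 mm in diameter, a thin red band near each end, about 0.2 kg. It lies on the drawer's floor roughly along the drawer, its deeper end under the top panel. Origin at its middle; x along its length towards the deep end. It can roll.
- pin_near (a point): Centre of the pin's end face at the drawer's front.
- pin_deep (a point): Centre of the pin's end face deep in the drawer.
- candle: Blue tub candle with white band and steel lid, a round tub 100 mm in diameter, 75 mm high, about 0.5 kg, loose on the counter in front of the drawer. Too wide to grasp. Origin: centre of its underside; z up.
- mat: Round cork mat, 170 mm in diameter, 1 mm thin, stuck to the counter (things slide over its rim freely). Origin: its centre.
- red_cup: Red plastic cup, loose, 90 mm in diameter, 115 mm high, standing on the far side of the counter. Origin: centre of its underside.
Things that resemble listed ones, but are neither listed nor needed, are in the scene too. What is shaped like the candle but green or yellow is not meant.

How it is judged:
On the way, in this order (a step that is already met when the one before it is completed fails the run):
1. the candle stands wholly on the cork mat (horizontal distance between candle and mat below 0.036 m and angle between candle's own z axis and vertical below 0.15 rad and linear speed of candle below 0.03 m/s), for 0.2 s.
2. the rolling pin is out of the drawer, both ends above the unit's top, in the gripper (height (world z) of each of pin_near, pin_deep above 0.185 m and contact force between pin and unit below 0.1 N and contact force between pin and the fingers above 1 N), for 0.2 s.
At the end, for the whole second after the job is handed in: Candle upright and still, its centre within 36 mm of the mat's; pin held still in the gripper, both end centres over 185 mm above the counter (40 mm above the unit's top), touching neither unit nor candle; red cup within 30 mm of its start (all of step 1 and all of step 2 and contact force between pin and candle below 0.1 N and linear speed of pin below 0.05 m/s and angular speed of pin below 0.3 rad/s and distance of red_cup from where it was at the start of the episode below 0.03 m); the arm keeps its last pose, push and grip.
It fails at once if the candle is tipped by more than 0.4 rad (angle between candle's own z axis and vertical above 0.4 rad).
It fails at once if the red cup is shoved away by more than 30 mm (distance of red_cup from where it was at the start of the episode above 0.03 m).
It also fails if it takes over 58 s, if anything falls off the work surface, if the arm or the gripper's body presses on something with over 40 N, if the wrist force passes 120 N, or if a joint passes its speed limit or range.

## Working session

There is one attempt and no reset: what is moved stays moved. The work goes in short steps, Python scripts to look and compute and a tool call to move; the robot and the scene stay as the last step left them, time stands still between calls to the robot, and variables do not carry over. Pictures are saved under pics/ and viewed, at most 10 in all, crops included, and the job is handed in when it is done.

Besides the shell and the picture viewer there is one more tool, called after ">>>" as a command line: name --argument value ..., lists and objects as JSON in quotes. send_rows: Moves the arm, as the interface text tells. Its arguments: {"type":"object","properties":{"rows":{"type":"array"},"claw":{"type":"number"},"squeeze":{"type":"number"}},"required":["rows"]}

```bash
mkdir -p pics
cat > h.py <<'E'
import numpy as np, cv2
from bench import arm
def K(p):
    f=p["frame"].shape[0]/2/np.tan(np.radians(p["vertical_fov"])/2); return f
def cloud(p):
    f=K(p); d=p["range_z"]; v,u=np.mgrid[:d.shape[0],:d.shape[1]]
    P=np.stack([(u-p["cx"])/f*d,-(v-p["cy"])/f*d,-d],-1)
    return P@p["pose"][:3,:3].T+p["pose"][:3,3]
def save(p,n): cv2.imwrite(f"pics/{n}.png",p["frame"][...,::-1])
E
python3 - <<'E'
from h import *
ims=[]
for n in ["scene","side","wrist"]:
    p=arm.read_camera(n); ims.append(p["frame"]); C=cloud(p)
    print(n,{k:v for k,v in p.items() if k not in("frame","range_z","pose")},p["pose"][:3].round(3).tolist())
    for t in ["candle","mat","pin","unit","drawer","red_cup","pin_near"]:
        for r in arm.look_for(p,t)[:3]:
            u,v=np.round(r["at"]).astype(int); print(t,round(r["conf"],2),(u,v),C[v,u].round(3))
    np.savez(f"{n}0.npz",C=C,frame=p["frame"])
    save(p,n+"0")
cv2.imwrite("pics/all.png",cv2.resize(np.vstack([ims[0],ims[1]]),None,fx=.78,fy=.78)[...,::-1])
print(arm.sense())
E
```

```text
scene {'vertical_fov': 48.28466730714024, 'cx': 246.08588569843502, 'cy': 191.725130446871, 'shot': 1} [[0.762, 0.507, -0.403, 0.079], [-0.648, 0.602, -0.467, -0.608], [0.005, 0.617, 0.787, 1.171]]
candle 0.87 (np.int64(265), np.int64(258)) [ 0.523 -0.179  0.076]
candle 0.76 (np.int64(333), np.int64(272)) [ 0.641 -0.337  0.075]
candle 0.66 (np.int64(316), np.int64(234)) [ 0.695 -0.218  0.077]
pin 0.9 (np.int64(204), np.int64(198)) [0.53  0.127 0.049]
unit 0.57 (np.int64(196), np.int64(196)) [0.529 0.175 0.013]
drawer 0.68 (np.int64(223), np.int64(202)) [0.584 0.096 0.012]
red_cup 0.8 (np.int64(297), np.int64(184)) [ 0.813 -0.023  0.039]
pin_near 0.71 (np.int64(208), np.int64(196)) [0.544 0.123 0.052]
pin_near 0.39 (np.int64(277), np.int64(326)) [ 0.435 -0.332  0.003]
side {'vertical_fov': 47.63008753957658, 'cx': 261.3158261806108, 'cy': 195.2660253409738, 'shot': 2} [[-0.229, -0.662, 0.714, 1.564], [0.973, -0.143, 0.18, 0.254], [-0.017, 0.736, 0.677, 0.998]]
candle 0.69 (np.int64(210), np.int64(186)) [ 0.578 -0.164  0.071]
candle 0.62 (np.int64(151), np.int64(204)) [ 0.699 -0.316  0
[... 1174 characters left out ...]
([-7.02477609e-02,  5.21927899e-02,  1.40069693e+00, -1.75402679e-05,
        1.68861758e+00, -7.03146594e-02]), 'qvel': array([-5.24822640e-04,  2.40646875e-03,  1.79889886e-04, -1.06044947e-03,
        7.09498495e-05,  1.72363108e-03]), 'joint_efforts': array([ 1.61150339e-03, -3.81531179e+01, -3.60312295e+01,  2.92199229e-05,
        4.25358564e-05,  2.68169367e-05]), 'tool_pos': array([5.25015286e-01, 4.44044615e-05, 2.31328662e-01]), 'ee_rot': array([3.79316141e-05, 7.07083857e-01, 7.07129703e-01, 2.14070655e-05]), 'wrist_force': array([ 1.76026255,  0.46070483, -0.61920058]), 'moment': array([ 0.00608954, -0.02558675,  0.02774498]), 'grasp_force': 0.0, 'grip_width': 1.0030910372226511}
```

View pics/all.png

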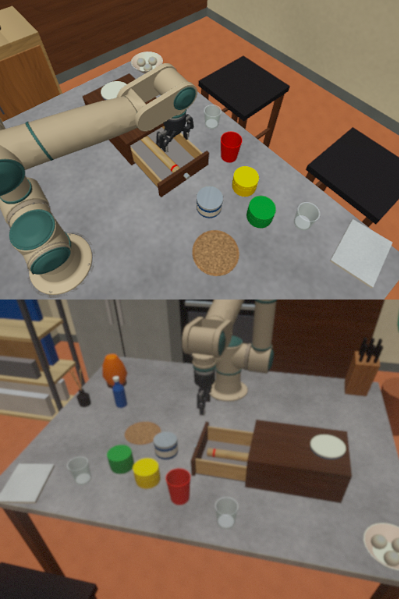

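The composite shows, in scene-image pixels: candidates for the candle are the blue/white tub (265,258), green (333,272) and yellow (316,234). The blue/white one with the steel lid fits the description. The cork mat is at about (277,326), the pin is in the drawer at (204,198), and the red cup is at (297,184). Next I measure accurately and make the confirming crop.

Run:
```python
from h import *
from scipy.optimize import least_squares
def circ(P,r=None):
    (c,rr)=cv2.minEnclosingCircle(P.astype(np.float32)); return np.round(c,4),round(rr,4)
for n in ["scene","side","wrist"]:
    z=np.load(n+"0.npz"); C=z["C"]; F=z["frame"]
    hsv=cv2.cvtColor(F,cv2.COLOR_RGB2HSV); X,Y,Z=C[...,0],C[...,1],C[...,2]
    H,S=hsv[...,0],hsv[...,1]
    box=lambda a,b,c,d:(X>a)&(X<b)&(Y>c)&(Y<d)
    m=box(.45,.62,-.25,-.08)&(abs(Z-.075)<.006)
    m=cv2.morphologyEx(m.astype(np.uint8),cv2.MORPH_OPEN,np.ones((3,3)))>0
    if m.sum()>20: print(n,"candle top",circ(C[m][:,:2]),np.median(Z[m]),m.sum())
    m=box(.3,.56,-.45,-.15)&(Z<.008)&(S>70)&(H<25)
    m=cv2.morphologyEx(m.astype(np.uint8),cv2.MORPH_OPEN,np.ones((3,3)))>0
    if m.sum()>20: print(n,"mat",circ(C[m][:,:2]),np.median(Z[m]),m.sum())
    m=box(.3,.9,.05,.7)&(abs(Z-.145)<.004)
    m=cv2.morphologyEx(m.astype(np.uint8),cv2.MORPH_OPEN,np.ones((3,3)))>0
    if m.sum()>20: print(n,"top",cv2.minAreaRect(C[m][:,:2].astype(np.float32)),m.sum())
    m=box(.4,.75,-.1,.3)&(abs(Z-.1)<.004)
    m=cv2.morphologyEx(m.astype(np.uint8),cv2.MORPH_OPEN,np.ones((2,2)))>0
    if m.sum()>20: print(n,"front board",cv2.minAreaRect(C[m][:,:2].astype(np.float32)),m.sum())
    m=box(.45,.65,.0,.3)&(Z>.03)&(Z<.056)
    m&= (abs(X-.545)<.05)
    print(n,"pin pts",m.sum(), C[m].min(0).round(3) if m.sum() else '',C[m].max(0).round(3) if m.sum() else '')
    m2=box(.68,.9,-.12,.06)&((H<6)|(H>174))&(S>150)
    if m2.sum()>20: print(n,"cup",C[m2].min(0).round(3),C[m2].max(0).round(3))
F=np.load("wrist0.npz")["frame"]; S=np.load("scene0.npz")["frame"]
a=cv2.resize(F,(780,585)); b=cv2.resize(S[150:370,150:400],None,fx=1.5,fy=1.5)
cv2.imwrite("pics/w1.png",a[...,::-1]); cv2.imwrite("pics/s1.png",cv2.resize(S[150:370,150:400],None,fx=2.6,fy=2.6)[...,::-1])
```

```text
scene candle top (array([ 0.5445, -0.1728]), 0.051) 0.07423891253123871 790
scene mat (array([ 0.44  , -0.3223]), 0.0854) 0.0008955977037232721 2759
scene top ((0.5499573349952698, 0.36787527799606323), (0.36204928159713745, 0.24999289214611053), 89.69355010986328) 599
scene front board ((0.3395119309425354, -0.22844913601875305), (0.9033092260360718, 0.18150931596755981), 44.193870544433594) 294
scene pin pts 627 [0.523 0.017 0.03 ] [0.561 0.256 0.056]
scene cup [ 0.735 -0.089 -0.003] [ 0.824 -0.     0.117]
side candle top (array([ 0.5448, -0.1685]), 0.0525) 0.0731143493249643 465
side mat (array([ 0.5056, -0.2986]), 0.1542) -0.0015352288891856691 1418
side top ((0.5510173439979553, 0.37125375866889954), (0.36101481318473816, 0.2561514377593994), 89.83411407470703) 5089
side front board ((0.5380945205688477, 0.1298762559890747), (0.3584774136543274, 0.4455225169658661), 86.10406494140625) 291
side pin pts 516 [0.528 0.013 0.03 ] [0.565 0.183 0.055]
side cup [ 0.735 -0.083  0.005] [0.825 0.002 0.117]
wrist candle top (array([ 0.5447, -0.1671]), 0.0493) 0.0740845312396731 2538
wrist mat (array([ 0.4203, -0.2458]), 0.0207) 0.0003123145808432981 153
wrist front board ((0.5691272020339966, -0.0003159940242767334), (0.12746956944465637, 0.36159926652908325), 87.65461730957031) 3813
wrist pin pts 5206 [0.524 0.011 0.034] [0.561 0.188 0.054]
wrist cup [ 0.735 -0.087  0.002] [0.819 0.002 0.116]
```

View pics/w1.png

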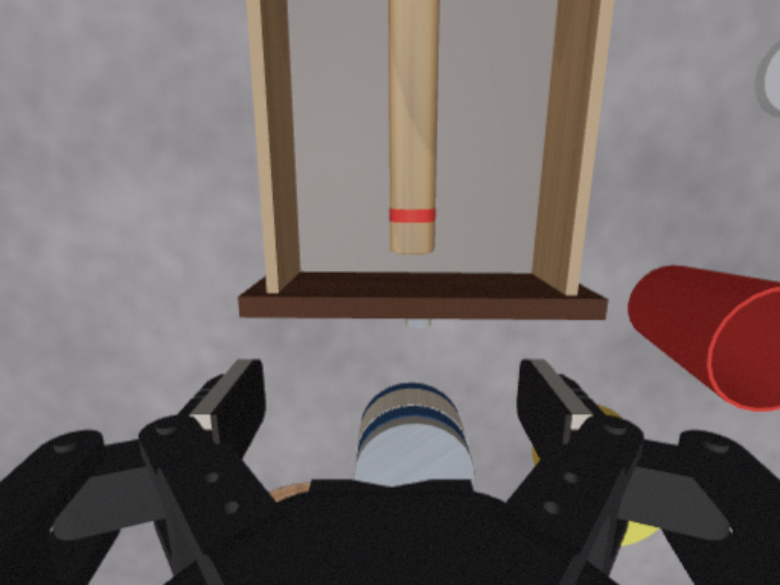

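View pics/s1.png

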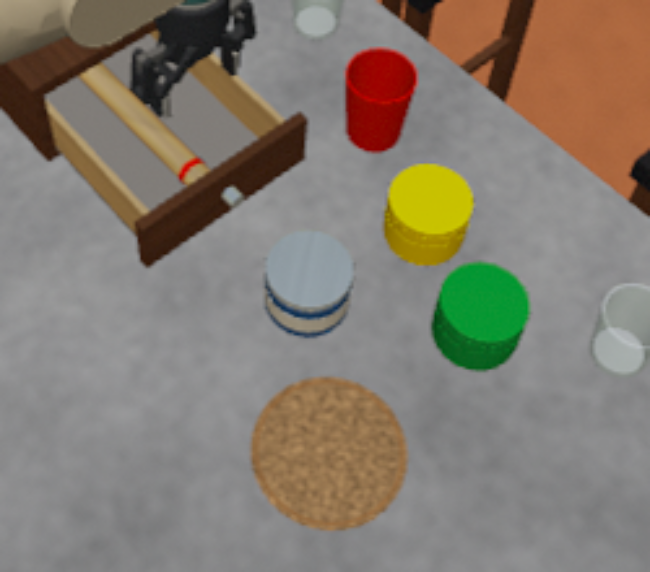

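The enlarged crop confirms that the blue/white tub with the steel lid is the candle, at world (0.545,-0.170). The green and yellow look-alikes lie to its right. The mat is at (0.440,-0.322). The pin lies along world +y at x≈0.543, with its near end at y≈0.011 and the drawer mouth at y≈0.188. I'll push with the fingers as a 60 mm fork along (-0.567,-0.824).

>>> send_rows --rows '[[[-0.714,0.42,0,0],[-0.714,0.42,0,0],[-0.714,0.42,0,0],[-0.714,0.42,0,0],[-0.714,0.42,0,0],[0,0,0,0.12],[0,0,0,0.12],[0,0,0,0.12],[0,0,0,0.12],[0,0,0,0.12]]]' --claw 60

```text
time_s: 2.03
tool_pos: [0.588, -0.1072, 0.2312]
ee_rot: [-0.0, 0.886, 0.464, -0.0]
wrist_force: [0.9, 0.8, -0.5]
grip_width: 0.706
grasp_force: 0.0
```

>>> send_rows --rows '[[[0,0,0.84,0],[0,0,0.84,0],[0,0,0.84,0],[0,0,0.84,0],[0,0,0.84,0],[0,0,0.84,0],[0,0,0.84,0],[0,0,0.82,0],[0,0,0,0],[0,0,0,0]]]'

```text
time_s: 2.87
tool_pos: [0.5872, -0.1069, 0.0294]
ee_rot: [-0.001, 0.884, 0.467, -0.001]
wrist_force: [0.2, -0.3, 0.3]
grip_width: 0.702
grasp_force: 0.0
```

>>> send_rows --rows '[[[-0.3,0,0,0],[-0.3,0,0,0],[-0.3,0,0,0],[-0.3,0,0,0],[-0.3,0,0,0],[-0.3,0,0,0],[-0.3,0,0,0],[-0.3,0,0,0],[-0.3,0,0,0],[-0.3,0,0,0]]]'

```text
time_s: 3.7
tool_pos: [0.5378, -0.182, 0.0318]
ee_rot: [0.001, 0.884, 0.467, 0.001]
wrist_force: [3.4, 4.4, 5.8]
grip_width: 0.703
grasp_force: 3.6
```

>>> send_rows --rows '[[[-0.3,0,0,0],[-0.3,0,0,0],[-0.3,0,0,0],[-0.3,0,0,0],[-0.3,0,0,0],[-0.25,0,0,0],[-0.2,0,0,0],[-0.15,0,0,0],[-0.1,0,0,0],[0,0,0,0]]]'

```text
time_s: 4.53
tool_pos: [0.5, -0.2368, 0.0314]
ee_rot: [0.001, 0.885, 0.466, 0.001]
wrist_force: [2.7, 0.7, 1.8]
grip_width: 0.704
grasp_force: 1.5
```

```bash
cat > c.py <<'E'
from h import *
def candle():
    for n in ["scene","side"]:
        p=arm.read_camera(n); C=cloud(p); X,Y,Z=np.moveaxis(C,-1,0)
        hsv=cv2.cvtColor(p["frame"],cv2.COLOR_RGB2HSV)
        m=((X>.33)&(X<.6)&(Y>-.45)&(Y<-.08)&(abs(Z-.074)<.005)&(hsv[...,2]>80)).astype(np.uint8)
        k,l,s,_=cv2.connectedComponentsWithStats(m); i=1+s[1:,4].argmax()
        (c,r)=cv2.minEnclosingCircle(C[l==i][:,:2].astype(np.float32)); print(n,np.round(c,3),round(r,3),s[i,4])
        save(p,n+"_last")
candle()
E
python3 c.py
```

```text
scene [ 0.473 -0.279] 0.053 965
side [ 0.489 -0.24 ] 0.027 51
```

>>> send_rows --rows '[[[-0.2,0,0,0],[-0.25,0,0,0],[-0.25,0,0,0],[-0.25,0,0,0],[-0.25,0,0,0],[-0.2,0,0,0],[-0.2,0,0,0],[-0.15,0,0,0],[-0.1,0,0,0],[-0.05,0,0,0]]]'

```text
time_s: 5.47
tool_pos: [0.4675, -0.2832, 0.0304]
ee_rot: [0.0, 0.885, 0.466, 0.0]
wrist_force: [2.7, 4.1, 4.5]
grip_width: 0.701
grasp_force: 3.2
```

```bash
python3 c.py
```

```text
scene [ 0.44  -0.326] 0.052 1053
side [ 0.454 -0.286] 0.025 46
```

>>> send_rows --rows '[[[0.2,0,0,0],[0.4,0,0,0],[0.5,0,0,0],[0.5,0,0,0],[0,0,-0.8,0],[0,0,-1,0],[0,0,-1,0],[0,0,-1,0],[0,0,-1,0],[0,0,-1,0]]]'

```text
time_s: 6.4
tool_pos: [0.4947, -0.2423, 0.2051]
ee_rot: [-0.0, 0.884, 0.467, -0.001]
wrist_force: [0.9, -1.0, -0.2]
grip_width: 0.704
grasp_force: 0.0
```

>>> send_rows --rows '[[[0,0,-1,-0.12],[0,0,-0.5,-0.12],[0,0,0,-0.12],[0,0,0,-0.12],[0,0,0,-0.12],[0.9,0.2,0,0],[0.9,0.2,0,0],[0.9,0.2,0,0],[0.9,0.2,0,0],[0.9,0.2,0,0]]]' --claw 80

```text
time_s: 7.23
tool_pos: [0.5249, -0.1062, 0.2486]
ee_rot: [-0.0, 0.707, 0.707, -0.001]
wrist_force: [-0.1, 0.0, -0.4]
grip_width: 0.94
grasp_force: 0.0
```

>>> send_rows --rows '[[[0.9,0.16,0,0],[0.9,0.16,0,0],[0.9,0.16,0,0],[0.9,0.1,0,0],[0.3,0.05,0,0],[0,0,0,0],[0,0,0,0],[0,0,0,0],[0,0,0,0],[0,0,0,0]]]'

```text
time_s: 8.07
tool_pos: [0.5437, 0.0077, 0.2493]
ee_rot: [0.0, 0.708, 0.707, -0.0]
wrist_force: [0.5, -0.3, 0.5]
grip_width: 0.937
grasp_force: 0.0
```

```bash
cat > pin.py <<'E'
from h import *
s=arm.sense(); print(s["tool_pos"].round(4),s["ee_rot"].round(3))
for n in ["wrist","side","scene"]:
    p=arm.read_camera(n); C=cloud(p); X,Y,Z=np.moveaxis(C,-1,0); save(p,n+"_pin")
    m=(X>.50)&(X<.59)&(Y>.0)&(Y<.18)&(Z>.028)&(Z<.06)
    k,l,st,_=cv2.connectedComponentsWithStats(m.astype(np.uint8)); i=1+st[1:,4].argmax(); P=C[l==i]
    b=np.arange(np.floor(P[:,1].min()*100)/100,.18,.01); out=[]
    for y in b:
        q=P[(P[:,1]>=y)&(P[:,1]<y+.01)]
        if len(q)>8: out.append((y+.005,(q[:,0].min()+q[:,0].max())/2,q[:,2].max(),np.ptp(q[:,0])))
    print(n,len(P),P[:,1].min().round(4),np.round(out,3)[::3].tolist(), np.polyfit([o[0] for o in out],[o[1] for o in out],1).round(3))
    m=(X>.4)&(X<.7)&(Y>-.05)&(Y<.03)&(abs(Z-.1)<.004); 
    if m.sum()>30: print("board",C[m].min(0).round(3),C[m].max(0).round(3),m.sum())
E
python3 pin.py
```

```text
[0.5437 0.0077 0.2493] [ 0.     0.708  0.707 -0.   ]
wrist 4467 0.0111 [[0.015, 0.543, 0.052, 0.035], [0.045, 0.543, 0.053, 0.035], [0.075, 0.543, 0.053, 0.035], [0.105, 0.542, 0.053, 0.035], [0.135, 0.542, 0.053, 0.035], [0.165, 0.542, 0.053, 0.035]] [-0.008  0.543]
board [ 0.422 -0.025  0.096] [ 0.673 -0.008  0.102] 3121
side 525 0.0124 [[0.015, 0.552, 0.052, 0.022], [0.045, 0.547, 0.054, 0.03], [0.075, 0.548, 0.054, 0.029], [0.105, 0.546, 0.056, 0.031], [0.135, 0.547, 0.054, 0.028], [0.165, 0.548, 0.052, 0.028]] [-0.01   0.549]
board [ 0.428 -0.024  0.096] [ 0.677 -0.007  0.104] 235
scene 465 0.0142 [[0.025, 0.541, 0.054, 0.031], [0.055, 0.541, 0.054, 0.033], [0.085, 0.542, 0.054, 0.034], [0.115, 0.541, 0.054, 0.033], [0.145, 0.539, 0.053, 0.031], [0.175, 0.54, 0.057, 0.031]] [-0.013  0.542]
board [ 0.422 -0.029  0.096] [ 0.672 -0.009  0.104] 343
```

```bash
python3 c.py
```

```text
scene [ 0.44  -0.327] 0.051 1049
side [ 0.441 -0.323] 0.052 390
```

Candle centre is about 4 mm from the mat centre in both views. The pin axis is at x=0.543, with its top at z=0.053 and near end at y=0.011, and the board's inner face is at y=-0.009. These agree across views and with the given sizes. I'll grasp at y≈0.05.

>>> send_rows --rows '[[[0.7,0,0,0],[0.7,0,0,0],[0,0,1,0],[0,0,1,0],[0,0,1,0],[0,0,1,0],[0,0,1,0],[0,0,1,0],[0,0,0.5,0],[0,0,0.3,0]]]'

```text
time_s: 9.15
tool_pos: [0.5423, 0.0506, 0.0425]
ee_rot: [-0.001, 0.707, 0.707, -0.002]
wrist_force: [0.0, -0.9, -0.6]
grip_width: 0.937
grasp_force: 0.0
```

>>> send_rows --rows '[[[0,0,0.3,0],[0,0,0.3,0],[0,0,0.2,0],[0,0,0,0],[0,0,0,0],[0,0,0,0],[0,0,0,0],[0,0,0,0],[0,0,0,0],[0,0,0,0]]]'

```text
time_s: 9.98
tool_pos: [0.5439, 0.0508, 0.0216]
ee_rot: [0.0, 0.707, 0.707, 0.0]
wrist_force: [-0.5, 0.3, -0.4]
grip_width: 0.936
grasp_force: 0.0
```

>>> send_rows --rows '[[[0,0,0,0],[0,0,0,0],[0,0,0,0],[0,0,0,0],[0,0,0,0],[0,0,0,0],[0,0,0,0],[0,0,0,0],[0,0,0,0],[0,0,0,0]]]' --claw 25 --squeeze 25

```text
time_s: 10.82
tool_pos: [0.5438, 0.0507, 0.0214]
ee_rot: [0.0, 0.707, 0.707, 0.0]
wrist_force: [-1.0, -0.2, 2.4]
grip_width: 0.41
grasp_force: 25.1
```

Gripped (opening 35 mm). I'll lift slowly and see whether the pin pivots.

>>> send_rows --rows '[[[0,0,-0.15,0],[0,0,-0.15,0],[0,0,-0.15,0],[0,0,-0.15,0],[0,0,-0.15,0],[0,0,-0.15,0],[0,0,-0.15,0],[0,0,-0.15,0],[0,0,-0.15,0],[0,0,-0.15,0]]]'

```text
time_s: 11.65
tool_pos: [0.5437, 0.0507, 0.0668]
ee_rot: [0.0, 0.707, 0.707, 0.0]
wrist_force: [-0.1, -0.9, -2.2]
grip_width: 0.416
grasp_force: 25.1
```

```bash
cat > tilt.py <<'E'
from h import *
import sys
s=arm.sense(); t=s["tool_pos"]; print(t.round(4),s["wrist_force"].round(1),s["moment"].round(2),s["grasp_force"])
for n in ["wrist","side","scene"]:
    p=arm.read_camera(n); C=cloud(p); X,Y,Z=np.moveaxis(C,-1,0); save(p,n+"_t")
    hsv=cv2.cvtColor(p["frame"],cv2.COLOR_RGB2HSV)
    m=(abs(X-t[0])<.022)&(Y>t[1]-.1)&(Y<t[1]+.3)&(Z>.026)&(Z<.6)&(hsv[...,2]>90)&(hsv[...,1]>40)&(hsv[...,0]<30)
    m&=(Y<.19)|(Z>.17)
    k,l,st,_=cv2.connectedComponentsWithStats(m.astype(np.uint8))
    if k<2: continue
    P=C[m]; out=[]
    for y in np.arange(-.4,.5,.02):
        q=P[(P[:,1]>=y)&(P[:,1]<y+.02)]
        if len(q)>8: out.append((y+.01,np.percentile(q[:,2],97)))
    print(n,m.sum(),np.round(out,3).tolist())
E
python3 tilt.py
```

```text
[0.5437 0.0507 0.0668] [-0.1 -0.9 -2.2] [-0.2  -0.03 -0.05] 25.12892335653305
wrist 24370 [[0.01, 0.086], [0.03, 0.098], [0.05, 0.098], [0.07, 0.097], [0.09, 0.096], [0.11, 0.209], [0.13, 0.095], [0.15, 0.094], [0.17, 0.087]]
side 1044 [[-0.03, 0.101], [-0.01, 0.398], [0.01, 0.397], [0.03, 0.39], [0.05, 0.39], [0.07, 0.39], [0.09, 0.395], [0.11, 0.396], [0.13, 0.34], [0.15, 0.095], [0.17, 0.095], [0.19, 0.094]]
scene 883 [[-0.01, 0.398], [0.01, 0.397], [0.03, 0.39], [0.05, 0.391], [0.07, 0.391], [0.09, 0.396], [0.11, 0.398], [0.13, 0.096], [0.15, 0.094]]
```

The pin stays almost level in the grip (tilt about 2°). I'll lift on at minimum grip so the roof edge turns it down gently, since that needs only a few newtons.

>>> send_rows --rows '[[[0,0,-0.15,0],[0,0,-0.15,0],[0,0,-0.15,0],[0,0,-0.15,0],[0,0,-0.15,0],[0,0,-0.15,0],[0,0,-0.15,0],[0,0,-0.15,0],[0,0,-0.15,0],[0,0,-0.15,0]]]' --squeeze 20

```text
time_s: 12.63
tool_pos: [0.5437, 0.0507, 0.1118]
ee_rot: [0.0, 0.707, 0.707, 0.0]
wrist_force: [-0.6, 0.7, -2.3]
grip_width: 0.41
grasp_force: 25.0
```

```bash
python3 tilt.py
```

```text
[0.5437 0.0507 0.1118] [-0.6  0.7 -2.3] [-0.14  0.   -0.04] 24.95154708623886
wrist 23483 [[0.03, 0.144], [0.05, 0.143], [0.07, 0.14], [0.09, 0.138], [0.11, 0.254], [0.13, 0.133], [0.15, 0.13], [0.17, 0.128]]
side 1067 [[-0.03, 0.101], [-0.01, 0.44], [0.01, 0.44], [0.03, 0.435], [0.05, 0.436], [0.07, 0.434], [0.09, 0.439], [0.11, 0.439], [0.13, 0.133], [0.15, 0.131], [0.17, 0.129], [0.19, 0.125]]
scene 927 [[-0.01, 0.441], [0.01, 0.44], [0.03, 0.436], [0.05, 0.435], [0.07, 0.436], [0.09, 0.439], [0.11, 0.441], [0.13, 0.132], [0.15, 0.131], [0.17, 0.124]]
```

The pin is pivoting (now about 7°) with very low force, so I carry on.

>>> send_rows --rows '[[[0,0,-0.2,0],[0,0,-0.2,0],[0,0,-0.2,0],[0,0,-0.2,0],[0,0,-0.2,0],[0,0,-0.2,0],[0,0,-0.2,0],[0,0,-0.2,0],[0,0,-0.2,0],[0,0,-0.2,0]]]' --squeeze 20

```text
time_s: 13.62
tool_pos: [0.5437, 0.0507, 0.1719]
ee_rot: [0.0, 0.707, 0.707, -0.0]
wrist_force: [-0.2, 0.9, -2.6]
grip_width: 0.409
grasp_force: 25.3
```

```bash
python3 tilt.py; python3 -c "
import cv2,numpy as np
a=cv2.imread('pics/side_t.png')[100:300,200:420];cv2.imwrite('pics/st1.png',cv2.resize(a,None,fx=2.5,fy=2.5))"
```

```text
[0.5437 0.0507 0.1719] [-0.2  0.9 -2.6] [-0.21  0.1   0.07] 25.27401477098465
wrist 20302 [[0.03, 0.211], [0.05, 0.207], [0.07, 0.196], [0.09, 0.185], [0.11, 0.314], [0.13, 0.162], [0.15, 0.151], [0.17, 0.14], [0.19, 0.13]]
side 1155 [[-0.03, 0.101], [-0.01, 0.5], [0.01, 0.499], [0.03, 0.495], [0.05, 0.496], [0.07, 0.495], [0.09, 0.498], [0.11, 0.499], [0.13, 0.162], [0.15, 0.151], [0.17, 0.139], [0.19, 0.13]]
scene 966 [[-0.01, 0.499], [0.01, 0.498], [0.03, 0.496], [0.05, 0.496], [0.07, 0.496], [0.09, 0.499], [0.11, 0.499], [0.13, 0.146], [0.15, 0.144], [0.17, 0.137], [0.19, 0.131]]
```

View pics/st1.png

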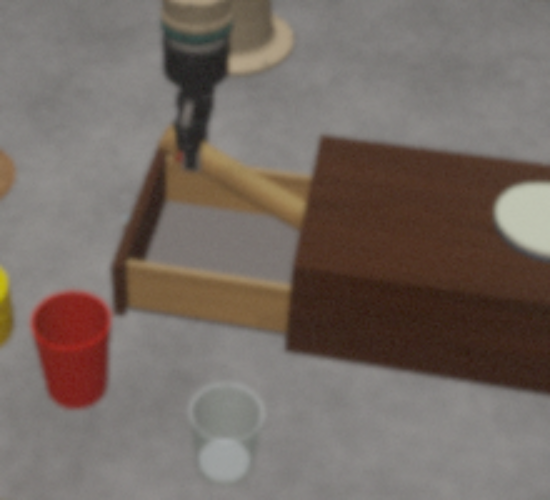

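The side view shows the pin slanting out of the mouth at about 29°, held near its red band. I'll lock the grip, ease off the roof edge by 4 mm, then draw it along its own axis.

>>> send_rows --rows '[[[0,0,0,0],[0,0,0,0],[0,0,0,0],[0,0,0.07,0],[0,0,0.07,0],[-0.2,0,-0.1,0],[-0.4,0,-0.2,0],[-0.4,0,-0.2,0],[-0.4,0,-0.2,0],[-0.4,0,-0.2,0]]]' --squeeze 80

```text
time_s: 14.6
tool_pos: [0.5439, -0.005, 0.1953]
ee_rot: [0.001, 0.707, 0.707, 0.0]
wrist_force: [-0.4, 0.3, -1.2]
grip_width: 0.389
grasp_force: 79.8
```

>>> send_rows --rows '[[[-0.4,0,-0.2,0],[-0.4,0,-0.2,0],[-0.4,0,-0.2,0],[-0.4,0,-0.2,0],[-0.4,0,-0.2,0],[-0.2,0,-0.1,0],[0,0,0,0],[0,0,0,0],[0,0,0,0],[0,0,0,0]]]'

```text
time_s: 15.43
tool_pos: [0.5436, -0.0687, 0.2266]
ee_rot: [-0.0, 0.707, 0.707, -0.0]
wrist_force: [-0.1, 0.3, -0.5]
grip_width: 0.391
grasp_force: 79.9
```

```bash
python3 tilt.py; python3 -c "
import cv2,numpy as np
a=cv2.imread('pics/side_t.png')[100:300,200:420];cv2.imwrite('pics/st2.png',cv2.resize(a,None,fx=2.5,fy=2.5))"
```

```text
[ 0.5436 -0.0687  0.2266] [-0.1  0.3 -0.5] [-0.13  0.07 -0.03] 79.88070130348206
wrist 20114 [[-0.09, 0.266], [-0.07, 0.262], [-0.05, 0.251], [-0.03, 0.24], [-0.01, 0.369], [0.01, 0.217], [0.03, 0.206], [0.05, 0.195], [0.07, 0.185]]
side 1488 [[-0.13, 0.551], [-0.11, 0.552], [-0.09, 0.549], [-0.07, 0.549], [-0.05, 0.548], [-0.03, 0.55], [-0.01, 0.552], [0.01, 0.217], [0.03, 0.206], [0.05, 0.195], [0.07, 0.183], [0.09, 0.172], [0.11, 0.16], [0.13, 0.151], [0.15, 0.14]]
scene 1369 [[-0.13, 0.553], [-0.11, 0.552], [-0.09, 0.549], [-0.07, 0.55], [-0.05, 0.55], [-0.03, 0.553], [-0.01, 0.553], [0.01, 0.208], [0.03, 0.206], [0.05, 0.193], [0.07, 0.183], [0.09, 0.172], [0.11, 0.159], [0.13, 0.144], [0.15, 0.129]]
```

View pics/st2.png

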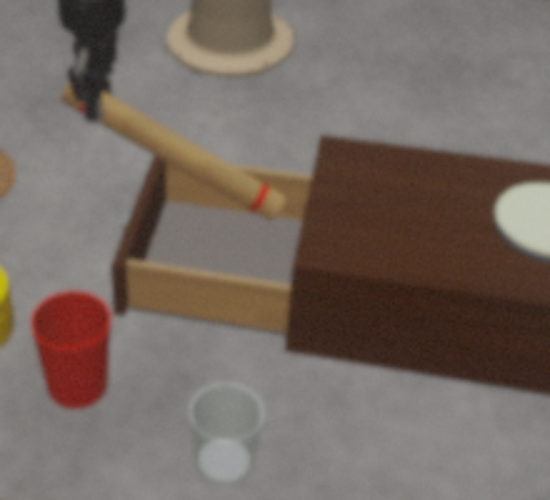

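The deep end with its red band is now in front of the mouth and free. I lift it.

>>> send_rows --rows '[[[-0.1,0,-0.2,0],[-0.2,0,-0.4,0],[-0.2,0,-0.6,0],[-0.2,0,-0.6,0],[-0.2,0,-0.6,0],[-0.2,0,-0.6,0],[-0.2,0,-0.6,0],[-0.1,0,-0.6,0],[0,0,-0.4,0],[0,0,-0.2,0]]]'

```text
time_s: 16.42
tool_pos: [0.5438, -0.112, 0.3746]
ee_rot: [0.002, 0.707, 0.707, 0.001]
wrist_force: [-0.3, 0.5, -0.7]
grip_width: 0.392
grasp_force: 80.0
```

>>> send_rows --rows '[[[0,0,0,0],[0,0,0,0],[0,0,0,0],[0,0,0,0],[0,0,0,0],[0,0,0,0],[0,0,0,0],[0,0,0,0],[0,0,0,0],[0,0,0,0]]]'

```text
time_s: 17.25
tool_pos: [0.5437, -0.1112, 0.3711]
ee_rot: [0.0, 0.707, 0.707, 0.0]
wrist_force: [-0.2, 0.0, -1.0]
grip_width: 0.395
grasp_force: 80.0
```

```bash
python3 tilt.py; python3 c.py; cp pics/side_last.png pics/fin.png
```

```text
[ 0.5437 -0.1112  0.3711] [-0.2  0.  -1. ] [-0.13  0.04  0.02] 80.04496693611145
wrist 20095 [[-0.13, 0.41], [-0.11, 0.406], [-0.09, 0.394], [-0.07, 0.382], [-0.05, 0.513], [-0.03, 0.36], [-0.01, 0.349], [0.01, 0.338], [0.03, 0.328]]
side 1244 [[-0.15, 0.588], [-0.13, 0.406], [-0.11, 0.396], [-0.09, 0.394], [-0.07, 0.59], [-0.05, 0.369], [-0.03, 0.359], [-0.01, 0.348], [0.01, 0.337], [0.03, 0.325], [0.05, 0.315], [0.07, 0.303], [0.09, 0.293], [0.11, 0.282]]
scene 807 [[-0.15, 0.576], [-0.13, 0.418], [-0.11, 0.405], [-0.07, 0.598], [-0.05, 0.361], [-0.03, 0.355], [-0.01, 0.347], [0.01, 0.336], [0.03, 0.325], [0.05, 0.313], [0.07, 0.304], [0.09, 0.291], [0.11, 0.28]]
scene [ 0.44  -0.328] 0.051 1053
side [ 0.443 -0.322] 0.053 394
```

View pics/fin.png

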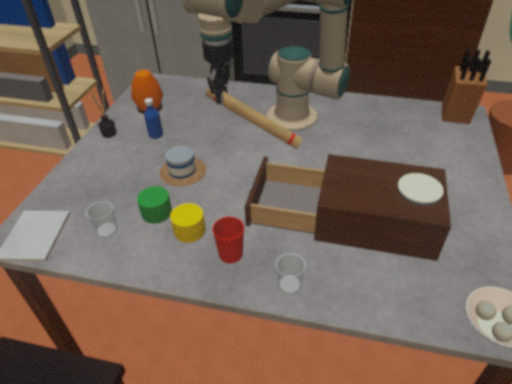

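The picture shows the candle upright on the mat (180,163). The pin is held in the air from (210,95) to (296,140), with its lowest end at about z 0.26, and the red cup at (229,240) has not been moved. I'm handing the job in.

```bash
python3 -c "
from bench import arm
print(arm.finish_job())"
```

```text
the job is handed in; nothing more can be done
None
```

I handed the job in with the candle standing on the mat about 5 mm off centre and the pin held still in the gripper. Both pin ends were above roughly 0.26 m and touching nothing else, and the red cup was not moved; the hand-in gave no verdict back.

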